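Tip the plugs into the picking corner

ROBOT

A 6-joint arm with a two-finger parallel gripper is mounted at the origin on the work surface; the furniture and walls round the work are solid. World frame = base frame: x ahead of the robot, y to its left, z up, the work surface at z = 0. Lengths are in m, angles in degrees, forces in N, time in s.
With the tool pointing down it reaches from about 0.4 to 0.825 m from the base axis. Payload 7 kg.
Tool frame: the origin (TCP) lies on the centre line of the jaws, within the pads' length; the fingertips stand 19 mm ahead of it and the grasp point (between the pads) is the TCP; z points along the fingers, y is the line along which they close (so a half turn about z gives the same grasp; the last joint's range is limited). The gripper opens to 88 mm and grips with 3 to 60 N. Pads are 19 mm wide; open, the fingers measure 130 mm over their backs; the gripper's body (78 mm by 193 mm) begins 47 mm behind the grasp point.
Start: joints at [-50.071, 20.546, 0.682, 0, -70.136, -16.507], TCP at [0.268, -0.619, 0.246] pointing down, gripper open.
Joint ranges: [-176.03, 176.03], [-82.01, 121.73], [-58.28, 71.71], [-173.87, 95.51], [-174.79, -0.11], [-173.66, 173.66]. Speed limits (degrees/s): [136.94, 136.94, 172.46, 180, 180, 180].

INTERFACE

Orientations are given as [roll, pitch, yaw] about the fixed x, y, z axes, in that order (R = Rz(yaw) Ry(pitch) Rx(roll)).
In Python, from plant import get_state, capture, close_job gives the robot as it stands.
- The arm moves only by the tool apply_moves, never from a script. Its argument "targets" is a list of rows, each a list of 7 numbers: the opening, from 0 (shut) to 1 (fully open), then the shift along the tool's x, y, z normalised to -1 to 1, where 1 is 1000 mm, then the turn, a rotation vector about the tool's x, y, z normalised to -1 to 1, where 1 is 90 degrees. In form: [[claw, tx, ty, tz, ax, ay, az], ...]. A call has 1 to 20 rows; each row shifts and turns the commanded pose from where the row before left it, along the tool's axes as they then stand; what a row does not reach is not made up. A row lasts 1/12 s, in which the tool goes at most 41.7 mm and 7.16 degrees, less where a joint would pass 70% of its speed; a pose out of reach is approached as far as the arm can. A call with a number of a shift or a turn outside -1 to 1 is refused whole. A call with a gripper value outside its range is refused whole. The fingers move at their own pace and stop on an object; "newtons" is the grip in N (left out, the last holds). Time passes only in rows, so rows that do not move let the fingers close. It gives the time, the measured TCP pose, the force, the opening and the grip force at its end, in the units of the state.
- get_state(): the state, without advancing time (a new reading comes with each control period).
- capture(name): name is "scene" or "top" or "wrist"; returns a dict with "frame" (480x640x3 uint8, red, green, blue), "range_z" (480x640 float32, m along the optical axis (not along the pixel's ray), 0 where there is no reading), "camera_matrix" (3x3 intrinsics, pixels), "T" (4x4, takes a point from camera to world coordinates). Camera axes: x right, y down, z forward; pixel columns grow to the right and rows downward; lengths in m; the calibration is good to about 2 mm. A picture is of the moment at which its call begins.
- close_job(): hands the job in; it is judged then, once.
The state is a dict: "time_s": time; "joints": joint angles; "qd": joint speeds; "joint_torque": joint torques, N m; "tcp_pos": TCP position; "eef_rot": TCP orientation; "contact_force": force on the tool from outside, world axes, zero at the start; "moment": the same for the moment, N m; "gripper_width": finger opening in m; "gripper_force": force on a finger pad.
Only numpy, scipy, OpenCV 4.12 (cv2) and the standard library are available. Lean on these libraries where they do the work, as an engineer would, in place of code of your own. Each camera call takes 0.05 s, during which the arm holds its last target. There are 200 camera calls.

TASK

Put the stray wooden plug from the bench into the parts tray with the other two while the tray stands on the bench. Then offer the plugs to the worker at the vise: take the tray by the wooden grip on its raised back, lift it and tip it, front down and leaning to the vise side, until all three plugs have slid together into the front corner on the vise side (right, seen from the robot). The program finishes while holding: keep the tray gripped and still, clear of the bench, tilted so that this corner is clearly the lowest, with no plug spilled and the things round it left where they are.

Things in the scene. Friction and masses are not known exactly. Their poses are not given: they have to be found in the camera images.
- tray: parts tray of grey painted sheet steel, loose, 230 x 160 mm, walls 38 mm high (back 60 mm), about 0.34 kg. Origin: centre of its underside; x to the raised back (at the start roughly away from the robot), y to its left, z up. Sheet and floor 4 mm thick; inside from x = -111 to 111 and y = -76 to 76 mm
- tray_grip (a point): middle of the top of the wooden grip strip along the tray's raised back, 82 mm above the tray's underside, at tray x = 113 mm. The strip is 18 mm thick along the tray's x, 112 mm long along its y (straight, level) and reaches from 46 to 82 mm high, free on both sides: fingers from above straddle it, closing along x; a firm grip (80 N) keeps the tray from turning
- tray_corner (a point): inner floor corner of the tray at its low front and on its -y side (right seen from the robot, the vise side), at tray x = -111, y = -76, z = 4 mm: here the plugs shall gather
- plug_1: turned wooden half-ball plug, 38 mm across at its flat underside, 22 mm high, 30 g, loose in the tray; origin: centre of its flat underside. On the tray's floor it starts to slide at about 15 degrees of tilt (12 to 18) and rubs on the walls as much
- plug_2: second plug in the tray, the same
- plug_stray: third plug, the same, standing flat side down on the bench to the right of the tray; grasp across the rim with the fingertips at the bench
- steel_block: bystander: ground steel block, 52 x 52 x 30 mm; origin: centre of its underside
- tube_chisel: bystander: blue tubular chisel, 157 mm long, 26 mm high; origin: centre of its underside
- screw_tin: bystander: flat tin of screws, 82 x 113 x 28 mm; origin: centre of its underside
There are look-alikes about, which are no part of the job. What is shaped like the plug_1 but green or turquoise is not meant.

How it is judged (in metres and radians):
On the way, in this order (a step that is already met when the one before it is completed fails the run):
1. the stray plug lies in the tray, let go, while the tray stands level on the bench (x of plug_stray in the frame of tray between -0.12 and 0.12 m and y of plug_stray in the frame of tray between -0.08 and 0.08 m and z of plug_stray in the frame of tray between -0.01 and 0.045 m and angle between tray's own z axis and vertical below 0.1 rad and height (world z) of tray below 0.01 m and contact force between plug_stray and the fingers below 0.1 N and linear speed of plug_stray below 0.05 m/s), for 0.2 s.
2. the tray is lifted clear of the bench in the fingers and tipped toward the corner (height (world z) of tray_corner above 0.012 m and height (world z) of tray above 0.03 m and angle between tray's own x axis and vertical below 1.451 rad and angle between tray's own y axis and vertical below 1.491 rad and angle between tray's own z axis and vertical below 1.05 rad and contact force between tray and the fingers above 3 N), for 0.2 s.
At the end, for the whole second after the job is handed in: The tray is gripped and still; its low corner is 12 mm or more and its underside's middle 30 mm or more above the bench; it leans forward by 7 and to its right by 4.6 degrees or more, under 60 in all; the plugs rest in it, each origin within 108 mm of the front corner on the vise side (all of step 2 and distance between each of plug_1, plug_2, plug_stray and tray_corner below 0.108 m and x of plug_1 in the frame of tray between -0.12 and 0.12 m and y of plug_1 in the frame of tray between -0.08 and 0.08 m and z of plug_1 in the frame of tray between -0.01 and 0.045 m and x of plug_2 in the frame of tray between -0.12 and 0.12 m and y of plug_2 in the frame of tray between -0.08 and 0.08 m and z of plug_2 in the frame of tray between -0.01 and 0.045 m and x of plug_stray in the frame of tray between -0.12 and 0.12 m and y of plug_stray in the frame of tray between -0.08 and 0.08 m and z of plug_stray in the frame of tray between -0.01 and 0.045 m and linear speed of tray below 0.03 m/s and angular speed of tray below 0.15 rad/s and linear speed of each of plug_1, plug_2, plug_stray below 0.05 m/s); the arm keeps its last pose, push and grip.
It fails at once if a bystander (steel block, tube chisel or screw tin) is shifted by more than 25 mm (distance of any of steel_block, tube_chisel, screw_tin from where it was at the start of the episode above 0.025 m).
It fails at once if a plug is spilled from the tray (distance between any of plug_1, plug_2 and tray above 0.18 m).
It also fails if it takes over 51 s, if anything falls off the work surface, if the arm or the gripper's body presses on something with over 40 N, if the wrist force passes 120 N, or if a joint passes its speed limit or range.

## Working session

There is one attempt and no reset: what is moved stays moved. The work goes in short steps, Python scripts to look and compute and a tool call to move; the robot and the scene stay as the last step left them, time stands still between calls to the robot, and variables do not carry over. Pictures are saved under pics/ and viewed, at most 10 in all, crops included, and the job is handed in when it is done.

Besides the shell and the picture viewer there is one more tool, called after "Call:" in YAML: its name, and indented under it one key for each argument. apply_moves: Moves the arm, as the interface text tells. Scaled input: -1 to 1 covers 1000 mm each way for a shift and 90 degrees each way for a turn. Its arguments: {"type":"object","properties":{"targets":{"type":"array","items":{"type":"array","items":{"type":"number"}}},"newtons":{"type":"number"}},"required":["targets"]}

```bash
mkdir -p pics; cat > h.py <<'E'
import numpy as np, cv2
from plant import get_state, capture, close_job
from scipy.spatial.transform import Rotation as R
def pts(c):
    v,u=np.mgrid[0:480,0:640]; z=c["range_z"]; K=c["camera_matrix"]
    p=np.stack([(u-K[0,2])/K[0,0]*z,(v-K[1,2])/K[1,1]*z,z],-1)
    return p@c["T"][:3,:3].T+c["T"][:3,3]
def save(c,n): cv2.imwrite("pics/"+n,c["frame"][:,:,::-1])
E
python3 - <<'E'
from h import *
for n in("top","scene"):
    c=capture(n); save(c,n+"1.png"); np.savez("/tmp/"+n,**c); print(n,c["T"].round(3).tolist())
print(get_state())
E
```

```text
top [[-0.001, -0.992, 0.123, 0.315], [-1.0, -0.0, -0.01, -0.007], [0.01, -0.123, -0.992, 1.255], [0.0, 0.0, 0.0, 1.0]]
scene [[0.613, -0.573, 0.544, -0.263], [-0.79, -0.428, 0.439, -0.601], [-0.019, -0.699, -0.715, 1.06], [0.0, 0.0, 0.0, 1.0]]
{'time_s': 0.1, 'joints': array([-5.00704966e+01,  2.05856320e+01,  6.40453091e-01, -1.80711731e-02,
       -7.01354302e+01, -1.65063878e+01]), 'qd': array([ 0.08990813, -0.14101825,  0.0560041 ,  0.15351305, -0.02367301,
       -0.06313332]), 'joint_torque': array([-8.67390772e-04, -5.84162343e+01,  2.93750632e+01,  7.01559216e+00,
        1.01276266e-02, -6.62409366e-05]), 'tcp_pos': array([ 0.26814397, -0.61902151,  0.24474534]), 'eef_rot': array([ 1.79917886e+02, -6.61591213e-03, -1.56583032e+02]), 'contact_force': array([ 0.44774946, -0.20255738, -0.3134846 ]), 'moment': array([ 0.01553515,  0.0505702 , -0.01834028]), 'gripper_force': 0.0, 'gripper_width': 0.08704210305717135}
```

View pics/top1.png

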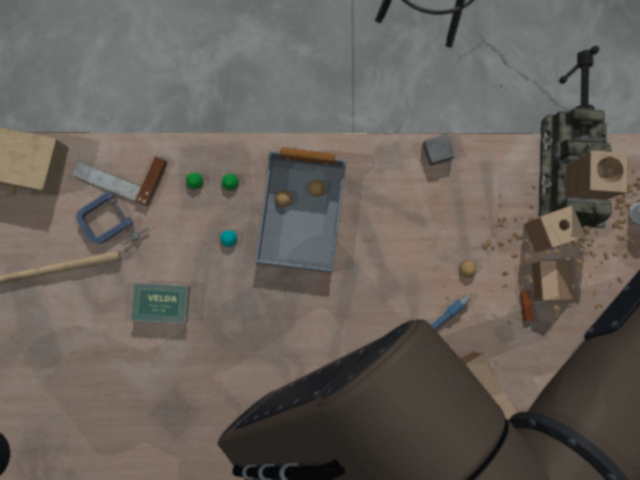

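View pics/scene1.png

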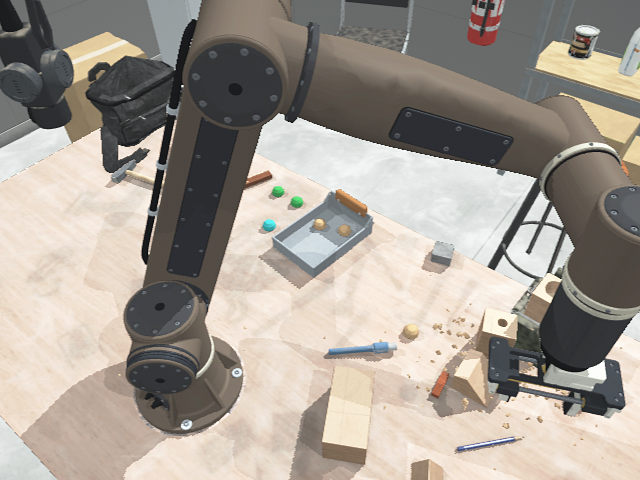

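Top view: the stray plug is at (467,269), the tray spans (258-343,152-270) with its grip at (308,155), and the plugs in it are at (283,199) and (316,188). Look-alikes are green at (194,180) and (230,182) and turquoise at (229,239), and those are rejected. Wood chips near (500,230) are not plugs. The chisel is at (450,313), the block at (437,150).

```bash
python3 - <<'E'
from h import *
c=dict(np.load("/tmp/top.npz")); P=pts(c); f=c["frame"]
def box(u0,u1,v0,v1,zl,zh=.3):
    q=P[v0:v1,u0:u1].reshape(-1,3); return q[(q[:,2]>zl)&(q[:,2]<zh)]
def rep(n,q):
    print(n,len(q),"mean",q.mean(0).round(4),"min",q.min(0).round(3),"max",q.max(0).round(3))
    if len(q)>5:
        r=cv2.minAreaRect((q[:,:2]*1000).astype(np.float32)); print("   rect",r)
rep("stray",box(452,484,254,286,.006))
rep("grip",box(270,345,140,172,.07,.1))
rep("tray walls",box(250,350,140,280,.03,.1))
rep("p1",box(270,297,188,212,.012)); rep("p2",box(303,329,177,200,.012))
rep("block",box(420,460,130,168,.02)); rep("chisel",box(425,475,290,335,.008,.05))
print("bench z",np.median(P[215:235,380:420,2]), "floor tray",np.median(P[225:245,290:310,2]))
i=np.hstack([cv2.resize(f[239:299,437:497],(300,300),interpolation=2),cv2.resize(f[150:210,265:325],(300,300),interpolation=2)])
cv2.imwrite("pics/crop.png",i[:,:,::-1])
E
```

```text
stray 242 mean [ 0.4018 -0.3197  0.0165] min [ 0.384 -0.356  0.006] max [ 0.424 -0.302  0.026]
   rect ((403.6717529296875, -330.1553649902344), (37.61553192138672, 54.47589874267578), 5.936504364013672)
grip 507 mean [0.6288 0.0158 0.0806] min [ 0.614 -0.039  0.07 ] max [0.645 0.071 0.089]
   rect ((629.7738037109375, 15.946113586425781), (111.41524505615234, 20.133657455444336), 83.4533920288086)
tray walls 1572 mean [0.557  0.0259 0.0564] min [ 0.394 -0.064  0.03 ] max [0.651 0.123 0.089]
   rect ((522.174560546875, 29.652923583984375), (162.07801818847656, 239.2665252685547), 82.86698913574219)
p1 223 mean [0.5506 0.0673 0.0212] min [0.534 0.049 0.012] max [0.569 0.085 0.031]
   rect ((551.8037109375, 67.8655014038086), (35.24951171875, 34.66984558105469), 69.23308563232422)
p2 224 mean [ 0.5726 -0.0027  0.0213] min [ 0.556 -0.019  0.012] max [0.59  0.015 0.03 ]
   rect ((572.7010498046875, -1.9488887786865234), (33.79949951171875, 34.074764251708984), 0.10218018293380737)
block 624 mean [ 0.6562 -0.263   0.0296] min [ 0.625 -0.295  0.02 ] max [ 0.688 -0.232  0.037]
   rect ((657.1886596679688, -263.753173828125), (52.409889221191406, 53.88765335083008), 18.715478897094727)
chisel 409 mean [ 0.3139 -0.2834  0.0195] min [ 0.272 -0.322  0.008] max [ 0.348 -0.24   0.031]
   rect ((312.0069885253906, -280.3213195800781), (80.36843872070312, 76.427490234375), 85.92012023925781)
bench z 0.0001448116224550544 floor tray 0.004034252762142421
```

View pics/crop.png

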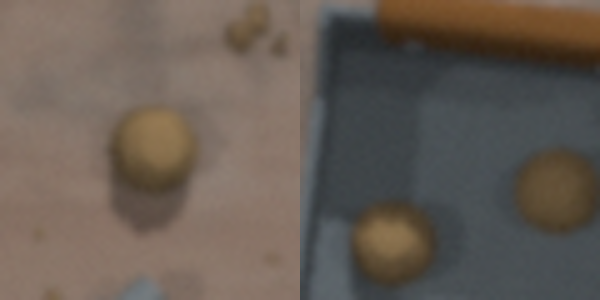

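The crop confirms tan half-ball plugs, the stray on the left and two in the tray on the right. Stray is at about (0.403,-0.320) and ~25 mm high. Grip centre is (0.630,0.016,0.082), 111x20 mm, tray yaw -6.6°. Approaching the stray now.

Call:
apply_moves:
  targets:
    - [0.9,0,0,0,0,0,0.065]
    - [0.9,0,0,0,0,0,0.065]
    - [0.9,0,0,0,0,0,0.065]
    - [0.9,0,0,0,0,0,0.065]
    - [0.9,-0.0135,0.03,0,0,0,0]
    - [0.9,-0.0135,0.03,0,0,0,0]
    - [0.9,-0.0135,0.03,0,0,0,0]
    - [0.9,-0.0135,0.03,0,0,0,0]
    - [0.9,-0.0135,0.03,0,0,0,0]
    - [0.9,-0.0135,0.03,0,0,0,0]
    - [0.9,-0.0135,0.03,0,0,0,0]
    - [0.9,-0.0135,0.03,0,0,0,0]
    - [0.9,-0.0135,0.03,0,0,0,0]
    - [0.9,-0.0135,0.03,0,0,0,0]
    - [0.9,0,0,0.03,0,0,0]
    - [0.9,0,0,0.03,0,0,0]
    - [0.9,0,0,0.03,0,0,0]
    - [0.9,0,0,0,0,0,0]
    - [0.9,0,0,0,0,0,0]

```text
time_s: 1.68
tcp_pos: [0.4023, -0.3191, 0.1548]
eef_rot: [179.9, -0.2, -180.0]
contact_force: [0.2, -0.5, 0.7]
gripper_width: 0.0789
gripper_force: 0.0
```

```bash
python3 - <<'E'
from h import *
c=capture("wrist"); save(c,"w1.png"); P=pts(c); s=get_state(); print(s["tcp_pos"],s["eef_rot"],s["time_s"])
m=(abs(P[...,0]-.403)<.035)&(abs(P[...,1]+.32)<.035)&(P[...,2]>.005)&(P[...,2]<.035)&(c["range_z"]>0)
q=P[m]; print(len(q),cv2.minAreaRect((q[:,:2]*1000).astype(np.float32)),q.min(0),q.max(0))
E
```

```text
[ 0.4034065  -0.31969464  0.15633631] [-1.79973670e+02 -4.03724400e-02 -1.79958261e+02] 1.7333
1985 ((402.0142517089844, -322.0135192871094), (36.865318298339844, 35.038047790527344), 53.42033767700195) [ 0.38452349 -0.34128134  0.00502097] [ 0.41972084 -0.30378619  0.02327826]
```

View pics/w1.png

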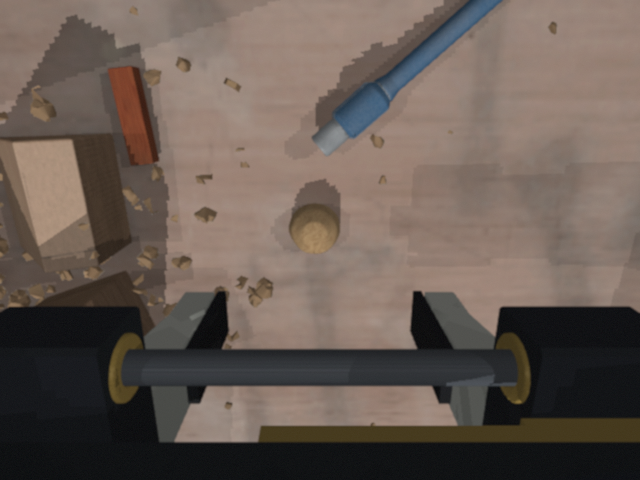

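Wrist view: the tan plug is alone between the fingers at (315,228). The chisel tip is at (325,145) and the wood block at (70,200), both clear of the fingers. Descending and grasping.

Call:
apply_moves:
  targets:
    - [0.9,0.001,-0.002,0.03,0,0,0]
    - [0.9,0,0,0.03,0,0,0]
    - [0.9,0,0,0.03,0,0,0]
    - [0.9,0,0,0.02,0,0,0]
    - [0.9,0,0,0.015,0,0,0]
    - [0.9,0,0,0.009,0,0,0]
    - [0.9,0,0,0,0,0,0]
    - [0,0,0,0,0,0,0]
    - [0,0,0,0,0,0,0]
    - [0,0,0,0,0,0,0]
    - [0,0,0,0,0,0,0]
    - [0,0,0,0,0,0,0]
    - [0,0,0,0,0,0,0]
    - [0,0,0,0,0,0,0]
    - [0,0,0,0,0,0,0]
  newtons: 15

```text
time_s: 2.98
tcp_pos: [0.4022, -0.3213, 0.0218]
eef_rot: [-180.0, 0.0, -180.0]
contact_force: [-0.8, 0.5, 3.6]
gripper_width: 0.0356
gripper_force: 15.0
```

Call:
apply_moves:
  targets:
    - [0,0,0,-0.02,0,0,0]
    - [0,0,0,-0.04,0,0,0]
    - [0,0,0,-0.04,0,0,0]
    - [0,0,0,-0.04,0,0,0]
    - [0,-0.006,0.035,0,0,0,0]
    - [0,-0.006,0.035,0,0,0,0]
    - [0,-0.006,0.035,0,0,0,0]
    - [0,-0.006,0.035,0,0,0,0]
    - [0,-0.006,0.035,0,0,0,0]
    - [0,-0.006,0.035,0,0,0,0]
    - [0,-0.006,0.035,0,0,0,0]
    - [0,-0.006,0.035,0,0,0,0]
    - [0,-0.006,0.034,0,0,0,0]
    - [0,-0.006,0.033,0,0,0,0]
    - [0,0,0,0,0,0,0.036]
    - [0,0,0,0,0,0,0.036]
    - [0,0,0,0,0,0,0]
    - [0,0,0,0,0,0,0]

```text
time_s: 4.48
tcp_pos: [0.4618, 0.0258, 0.1614]
eef_rot: [-180.0, -0.0, 173.7]
contact_force: [-0.3, 0.1, -1.1]
gripper_width: 0.0351
gripper_force: 15.0
```

```bash
python3 - <<'E'
from h import *
s=get_state(); print(s["tcp_pos"],s["eef_rot"],s["gripper_width"])
c=capture("wrist"); save(c,"w2.png"); P=pts(c)
E
```

```text
[0.46181434 0.02576152 0.16140202] [-1.79989483e+02 -2.48856346e-02  1.73654248e+02] 0.03507930974953676
```

View pics/w2.png

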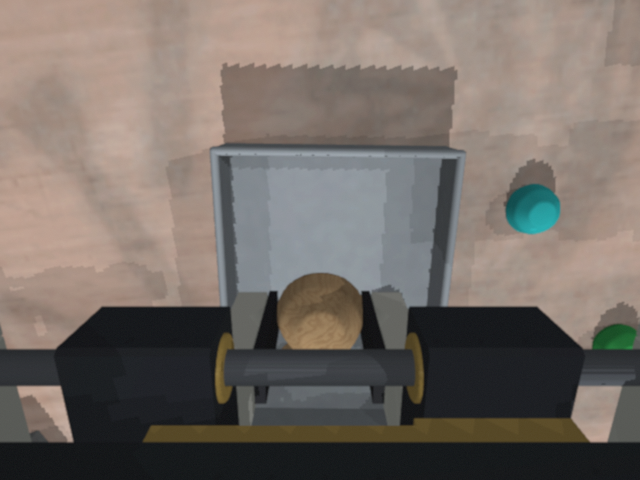

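The wrist view shows the plug held at (320,310), above the tray (212-463), which is square to the tool. Lowering and releasing.

Call:
apply_moves:
  targets:
    - [0,0,0,0.035,0,0,0]
    - [0,0,0,0.035,0,0,0]
    - [0,0,0,0.03,0,0,0]
    - [0,0,0,0.02,0,0,0]
    - [0,0,0,0.008,0,0,0]
    - [0,0,0,0.006,0,0,0]
    - [0,0,0,0,0,0,0]
    - [0,0,0,0,0,0,0]
    - [0.6,0,0,0,0,0,0]
    - [0.6,0,0,0,0,0,0]
    - [0.6,0,0,0,0,0,0]
    - [0.6,0,0,0,0,0,0]
    - [0.6,0,0,-0.01,0,0,0]
    - [0.6,0,0,-0.03,0,0,0]
    - [0.6,0,0,-0.04,0,0,0]
    - [0.6,0,0,-0.04,0,0,0]
    - [0.6,0,0,-0.02,0,0,0]
    - [0.6,0,0,0,0,0,0]

```text
time_s: 6.03
tcp_pos: [0.4648, 0.0267, 0.1731]
eef_rot: [179.8, 0.5, 173.6]
contact_force: [0.5, 1.0, -0.3]
gripper_width: 0.0523
gripper_force: 0.0
```

Call:
apply_moves:
  targets:
    - [0.7,0,0,0,0,0,-0.0715]
    - [0.7,0,0,0,0,0,-0.0715]
    - [0.7,0,0,0,0,0,-0.0715]
    - [0.7,0,0,0,0,0,-0.0715]
    - [0.7,0,0,0,0,0,-0.0715]
    - [0.7,0,0,0,0,0,-0.0715]
    - [0.7,0,0,0,0,0,-0.0715]
    - [0.7,0,0,0,0,0,-0.0715]
    - [0.7,0,0,0,0,0,-0.0715]
    - [0.7,0,0,0,0,0,-0.0715]
    - [0.7,0,0,0,0,0,-0.0715]
    - [0.7,0,0,0,0,0,-0.0715]
    - [0.7,0,0,0,0,0,-0.0715]
    - [0.7,0,0,0,0,0,-0.0715]
    - [0.7,-0.002,-0.034,0,0,0,0]
    - [0.7,-0.002,-0.034,0,0,0,0]
    - [0.7,-0.002,-0.034,0,0,0,0]
    - [0.7,-0.002,-0.034,0,0,0,0]
    - [0.7,-0.001,-0.032,0,0,0,0]
    - [0.7,0,0,0,0,0,0]

```text
time_s: 7.7
tcp_pos: [0.6345, 0.0156, 0.1661]
eef_rot: [-180.0, -0.1, -96.4]
contact_force: [1.6, 0.5, 1.1]
gripper_width: 0.0614
gripper_force: 0.0
```

```bash
python3 - <<'E'
from h import *
s=get_state(); print(s["tcp_pos"],s["eef_rot"],s["joints"])
c=capture("wrist"); save(c,"w3.png"); P=pts(c)
m=(abs(P[...,0]-.63)<.05)&(abs(P[...,1]-.016)<.08)&(P[...,2]>.074)&(P[...,2]<.09)&(c["range_z"]>0)
q=P[m]; print(len(q),q.mean(0)); len(q)>9 and print(cv2.minAreaRect((q[:,:2]*1000).astype(np.float32)))
E
```

```text
[0.63454598 0.01558032 0.16612088] [-1.79971408e+02 -5.95234443e-02 -9.63835597e+01] [ 19.03382328  20.15814237 -10.81832509   0.07701858 -59.02327876
 -25.45700862]
5375 [0.6305309  0.01031282 0.08107494]
((630.9330444335938, 14.814151763916016), (110.88628387451172, 18.017581939697266), 82.83719635009766)
```

View pics/w3.png

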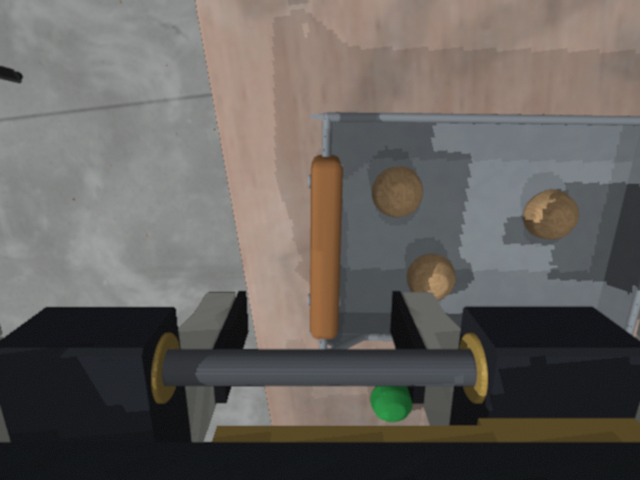

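All three plugs are in the tray, at (397,190), (431,277) and the stray at (550,215). The grip lies at (325,247), centre (0.631,0.015). Descending to grip it.

Call:
apply_moves:
  targets:
    - [0.7,0.001,0.0035,0.025,0,0,0.009]
    - [0.7,0,0,0.025,0,0,0]
    - [0.7,0,0,0.025,0,0,0]
    - [0.7,0,0,0.015,0,0,0]
    - [0.7,0,0,0.009,0,0,0]
    - [0.7,0,0,0,0,0,0]
    - [0,0,0,0,0,0,0]
    - [0,0,0,0,0,0,0]
    - [0,0,0,0,0,0,0]
    - [0,0,0,0,0,0,0]
    - [0,0,0,0,0,0,0]
    - [0,0,0,0,0,0,0]
    - [0,0,0,0,0,0,0]
    - [0,0,0,0,0,0,0]
    - [0,0,0,0,0,0,0]
    - [0,0,0,0,0,0,0]
  newtons: 60

```text
time_s: 9.08
tcp_pos: [0.6271, 0.0155, 0.0691]
eef_rot: [-179.9, 0.0, -97.2]
contact_force: [1.0, -0.5, 5.2]
gripper_width: 0.0177
gripper_force: 60.0
```

Call:
apply_moves:
  targets:
    - [0,0,0,-0.005,0,0,0]
    - [0,0,0,-0.01,0,0,0]
    - [0,0,0,-0.015,0,0,0]
    - [0,0,0,-0.02,0,0,0]
    - [0,0,0,-0.02,0,0,0]
    - [0,0,0,-0.02,0,0,0]
    - [0,0,0,-0.02,0,0,0]
    - [0,0,0,-0.02,0,0,0]
    - [0,0,0,-0.02,0,0,0]
    - [0,0,0,-0.02,0,0,0]
    - [0,0,0,-0.02,0,0,0]
    - [0,0,0,-0.02,0,0,0]
    - [0,0,0,-0.015,0,0,0]
    - [0,0,0,-0.01,0,0,0]
    - [0,0,0,-0.005,0,0,0]
    - [0,0,0,0,0,0,0]
    - [0,0,0,0,0,0,0]

```text
time_s: 10.5
tcp_pos: [0.6259, 0.0155, 0.3077]
eef_rot: [179.9, 0.0, -97.2]
contact_force: [-0.5, 0.1, -4.5]
gripper_width: 0.0176
gripper_force: 60.0
```

```bash
python3 - <<'E'
from h import *
s=get_state(); print(s["tcp_pos"],s["eef_rot"],s["joints"].round(1),s["moment"],s["contact_force"])
c=capture("top"); save(c,"t2.png"); P=pts(c); f=c["frame"]
np.savez("/tmp/top2",**c)
E
```

```text
[0.62591226 0.01546223 0.30769238] [ 1.79924017e+02  6.64958734e-04 -9.71863168e+01] [ 19.2  14.2  -0.2  -0.  -75.7 -26.4] [-0.04368235 -0.28379829  0.01320256] [-0.47142964  0.12232134 -4.45361601]
```

View pics/t2.png

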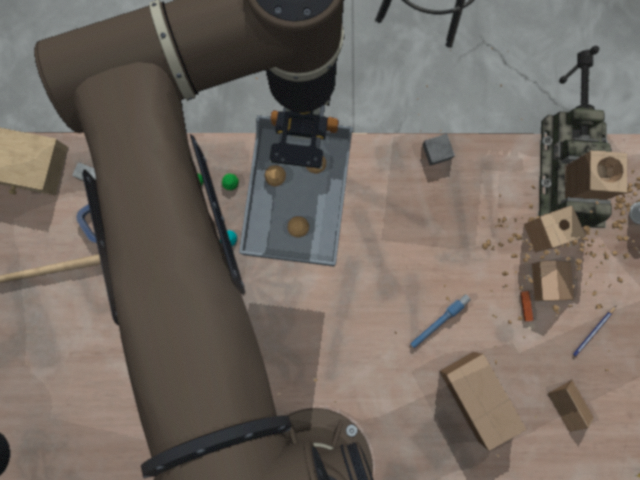

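Top view: tray lifted level with the plugs inside at (275,175), (315,165) and (298,227), bystanders untouched. Now pitching the front down slowly (+ax).

Call:
apply_moves:
  targets:
    - [0,0,0,0,0.01,0,0]
    - [0,0,0,0,0.02,0,0]
    - [0,0,0,0,0.02,0,0]
    - [0,0,0,0,0.02,0,0]
    - [0,0,0,0,0.02,0,0]
    - [0,0,0,0,0.016,0,0]
    - [0,0,0,0,0.016,0,0]
    - [0,0,0,0,0.016,0,0]
    - [0,0,0,0,0.016,0,0]
    - [0,0,0,0,0.016,0,0]
    - [0,0,0,0,0.016,0,0]
    - [0,0,0,0,0.016,0,0]
    - [0,0,0,0,0.016,0,0]
    - [0,0,0,0,0.016,0,0]
    - [0,0,0,0,0.016,0,0]
    - [0,0,0,0,0.016,0,0]
    - [0,0,0,0,0.016,0,0]
    - [0,0,0,0,0,0,0]
    - [0,0,0,0,0,0,0]
    - [0,0,0,0,0,0,0]

```text
time_s: 12.22
tcp_pos: [0.6262, 0.0154, 0.3083]
eef_rot: [-154.7, -0.0, -97.2]
contact_force: [0.6, 0.4, -3.3]
gripper_width: 0.0175
gripper_force: 60.0
```

Call:
apply_moves:
  targets:
    - [0,0,0,0,0,-0.01,0]
    - [0,0,0,0,0,-0.018,0]
    - [0,0,0,0,0,-0.02,0]
    - [0,0,0,0,0,-0.02,0]
    - [0,0,0,0,0,-0.02,0]
    - [0,0,0,0,0,-0.02,0]
    - [0,0,0,0,0,-0.02,0]
    - [0,0,0,0,0,-0.02,0]
    - [0,0,0,0,0,-0.02,0]
    - [0,0,0,0,0,-0.02,0]
    - [0,0,0,0,0,-0.02,0]
    - [0,0,0,0,0,-0.02,0]
    - [0,0,0,0,0,-0.02,0]
    - [0,0,0,0,0,-0.02,0]
    - [0,0,0,0,0,-0.02,0]
    - [0,0,0,0,0,-0.02,0]
    - [0,0,0,0,0,-0.02,0]
    - [0,0,0,0,0,-0.01,0]
    - [0,0,0,0,0,0,0]
    - [0,0,0,0,0,0,0]

```text
time_s: 13.88
tcp_pos: [0.627, 0.0147, 0.3084]
eef_rot: [-151.2, 27.2, -83.1]
contact_force: [-0.2, -0.4, -3.0]
gripper_width: 0.0175
gripper_force: 60.0
```

```bash
python3 - <<'E'
from h import *
s=get_state(); print(s["tcp_pos"],s["eef_rot"],s["joints"].round(1),s["gripper_force"],s["contact_force"])
Rt=R.from_euler("xyz",s["eef_rot"],degrees=True).as_matrix()
print("tool axes z-comp",Rt[2])
c=capture("top"); d=capture("scene"); np.savez("/tmp/top3",**c); np.savez("/tmp/sc3",**d)
i=np.hstack([cv2.resize(c["frame"][60:300,190:430],(400,400)),cv2.resize(d["frame"][120:360,220:460],(400,400))])
cv2.imwrite("pics/t3.png",i[:,:,::-1])
E
```

```text
[0.62696597 0.01472857 0.30839053] [-151.20704877   27.18828993  -83.10701756] [  1.2   4.   -9.2 -34.1 -52.7  13.8] 60.01041054725647 [-0.21593141 -0.43616532 -2.98269541]
tool axes z-comp [-0.45691614 -0.4284287  -0.77953607]
```

View pics/t3.png

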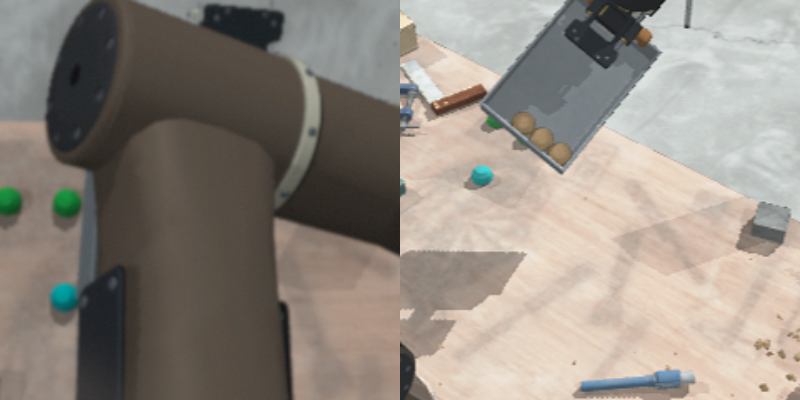

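Scene crop (right half): three plugs in a row along the front wall at (525,123), (541,138) and (560,153), against the vise-side corner at (562,170). Checking their distances from the corner.

```bash
python3 - <<'E'
from h import *
s=get_state(); Rt=R.from_euler("xyz",s["eef_rot"],degrees=True).as_matrix()
T=np.stack([-Rt[:,1],-Rt[:,0],-Rt[:,2]],1)
d=dict(np.load("/tmp/sc3.npz")); P=pts(d)
q=(P-s["tcp_pos"])@T+[.113,0,.068]
print("fit wall heights etc", q[(d["range_z"]>0)&(abs(q[...,0]+.0)<.06)&(abs(q[...,1])<.05)&(abs(q[...,2])<.02)].mean(0))
m=(d["range_z"]>0)&(abs(q[...,0])<.109)&(abs(q[...,1])<.074)&(q[...,2]>.016)&(q[...,2]<.035)&(q[...,0]<-.06)
m=cv2.erode(m.astype(np.uint8),np.ones((2,2)))
n,l=cv2.connectedComponents(m,connectivity=4)
for i in range(1,n):
    a=q[l==i]
    if len(a)>8: print(len(a),a.mean(0).round(4),a.min(0).round(3),a.max(0).round(3))
# sphere-top estimate at nominal scene pixels
for (u,v) in ((525,123),(541,138),(560,153)):
    U,V=int(220+(u-400)*.6),int(120+v*.6); a=q[V-3:V+4,U-3:U+4].reshape(-1,3); k=np.median(a,0); print(U,V,k.round(4),np.hypot(k[0]+.111,k[1]+.076).round(4))
print("corner z",s["tcp_pos"]+T@([-.111-.113,-.076,.004-.068]))
E
```

```text
fit wall heights etc [-0.00288083 -0.00039239  0.00293554]
95 [-0.0935  0.0146  0.0229] [-0.106  0.001  0.016] [-0.079  0.028  0.032]
87 [-0.093  -0.0225  0.0222] [-0.106 -0.036  0.016] [-0.079 -0.009  0.03 ]
88 [-0.0954 -0.058   0.0227] [-0.107 -0.072  0.016] [-0.083 -0.044  0.03 ]
295 193 [-0.0908  0.0126  0.0236] 0.0908
304 202 [-0.0937 -0.0189  0.0231] 0.0597
316 211 [-0.0921 -0.0565  0.0234] 0.0272
corner z [0.46150936 0.00262666 0.1279356 ]
```

The farthest plug is about 0.093 m from the corner (limit 0.108) and the corner is at z = 0.128. Letting it settle, then handing in.

Call:
apply_moves:
  targets:
    - [0,0,0,0,0,0,0]
    - [0,0,0,0,0,0,0]
    - [0,0,0,0,0,0,0]
    - [0,0,0,0,0,0,0]
    - [0,0,0,0,0,0,0]
    - [0,0,0,0,0,0,0]

```text
time_s: 14.48
tcp_pos: [0.6264, 0.0155, 0.3087]
eef_rot: [-151.2, 27.2, -83.0]
contact_force: [-0.3, -0.1, -4.2]
gripper_width: 0.0177
gripper_force: 60.0
```

```bash
python3 -c "
from h import *
print(get_state()['qd'].round(2)); print(close_job())"
```

```text
[-0.17  0.08  0.03 -0.03  0.03 -0.04]
the job is handed in; nothing more can be done
None
```

I handed the job in at about 14.5 s; no verdict came back. My last check had the tray held still and tilted, all three plugs in the vise-side front corner (farthest about 93 mm, limit 108 mm), and no bystander looked moved in the pictures.

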